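Isolate and bleed one outlet of the packing bench's air manifold

ROBOT

A 6-joint arm with a two-finger parallel gripper is mounted at the origin on the work surface. World frame = base frame: x ahead of the robot, y to its left, z up, the work surface at z = 0. Lengths are in m, angles in rad, forces in N, time in s.
With the tool pointing down it reaches from about 0.35 to 0.775 m from the base axis. Payload 5.5 kg.
Tool frame: the origin (TCP) lies on the centre line of the jaws, within the pads' length; the fingertips stand 11 mm ahead of it and the grasp point (between the pads) lies 8 mm behind it; z points along the fingers, y is the line along which they close (so a half turn about z gives the same grasp; the last joint's range is limited). The gripper opens to 85 mm and grips with 20 to 120 N. Pads are 22 mm wide; open, the fingers measure 114 mm over their backs; the gripper's body (76 mm by 85 mm) begins 54 mm behind the grasp point. The pads swing forward as they close: fully open they stand 13 mm farther back than shut.
Start: joints at [-1.266, 0.313, 0.046, 1.304, 0, 1.431], TCP at [0.247, -0.519, 0.242] pointing down, gripper open.
Joint ranges: [-2.76, 2.76], [-0.86, 1.69], [-1.03, 1.26], [-2.2, 2.34], [-1.47, 1.5], [-3.14, 3.14]. Speed limits (rad/s): [2.57, 2.57, 3.14, 3.14, 3.14, 3.14].

INTERFACE

Orientations are given as a unit quaternion [w, x, y, z].
In Python, from workcell import get_state, eyes, env gives the robot as it stands.
- The arm moves only by the shell command python3 -m inch 'ROWS' [OPENING] [FORCE]. ROWS is JSON, one flat list of numbers, 4 for each row, row after row: the shift along the tool's x, y, z in cm, then the turn about the tool's z in rad. A call has exactly 5 rows; each row shifts and turns the commanded pose from where the row before left it, along the tool's axes as they then stand; what a row does not reach is not made up. A row lasts 1/12 s, in which the tool goes at most 41.7 mm and 7.16 degrees, less where a joint would pass 70% of its speed; a pose out of reach is approached as far as the arm can. A call is refused whole if a number of a shift passes 4.17 or a number of a turn 0.125, either way. A call with a gripper value outside its range is refused whole. OPENING is the opening, from -1 (shut) to 1 (fully open), set as the call begins (- or left out, the last holds). The fingers move at their own pace and stop on an object; FORCE is the grip in N (left out, the last holds). Time passes only in rows, so rows that do not move let the fingers close, or fill a call up. It gives the time, the measured TCP pose, the force, the opening and the grip force at its end, in the units of the state.
- get_state(): the state, without advancing time (a new reading comes with each control period).
- eyes.read_camera(name): name is "scene" or "top" or "wrist"; returns the picture (420x560x3 uint8, red, green, blue); there is no depth.
- eyes.camera_info(name): a dict with "fovy" (degrees; the focal length in pixels is half the picture's height over the tangent of half this angle, whatever the lens; pixels are square), "cx", "cy" (the principal point, pixels), "xyz" and "orientation" of the camera in the world. Camera axes: x right, y down, z forward; pixel columns grow to the right and rows downward; lengths in m; the calibration is good to about 2 mm. A picture is of the moment at which its call begins: read the wrist's pose just before it. camera_info takes no time and is no camera call; for the wrist camera it gives the pose at the moment of the call.
- env.hand_in(): hands the job in; it is judged then, once.
The state is a dict: "clock": time; "joint_pos": joint angles; "qvel": joint speeds; "tau": joint torques, N m; "tcp_pos": TCP position; "orientation": TCP orientation; "wrist_force": force on the tool from outside, world axes, zero at the start; "ft_torque": the same for the moment, N m; "finger_gap": finger opening in m; "grip_force": force on a finger pad.
Only numpy, scipy, OpenCV 4.12 (cv2) and the standard library are available. Lean on these libraries where they do the work, as an engineer would, in place of code of your own. Each camera call takes 0.05 s, during which the arm holds its last target. There are 200 camera calls.

TASK

The stapler under the packing bench has to be unjammed, so isolate its air at the manifold: on the valve whose outlet has the steel pipe, turn the knob clockwise (seen from above) until it is shut and nipped up finger-tight, to about 0.3 N m and never forced beyond 0.4 N m, without touching the valves on either side. Then gently press the same valve's bleed button fully down, hold it for a good second to vent the pipe, and let go; leave the things standing around the manifold where they are.

Things in the scene. Friction and masses are not known exactly. Their poses are not given: they have to be found in the camera images.
- grip_a (a point): Centre of the hand knob to be turned, half-way up it on its vertical axis. Black fluted plastic knob, 36 mm diameter, 32 mm high (16 mm above and below this point); it stays at its height; a grip of some 30 N turns it without slip. This point does not turn: x across the row to the outlet side, y along the row, z up. Module's flat top 30 mm below; like knobs 52 mm away on both sides along y.
- seat_a: The valve's hidden seat in the brass bonnet (29 mm diameter, 14 mm high) under the knob, on its axis. Turning clockwise from above (negative about z) closes; the knob starts 0.7 to 2.2 rad short of the seat, unseen. Torque: 0.07 N m of friction (at a pause it may act either way), plus 2 N m per rad once on the seat. Aim for 0.3 N m; under 0.2 leaks, over 0.4 is forced. Let go, it springs back up to 0.2 rad and stays shut.
- module_a: The valve module to work on: aluminium block 110 mm deep (x), 50 wide (y), 40 high; a 13 mm steel pipe runs 60 mm out from its +x face and down through the bench. Origin at the centre of its underside, 6 mm above the bench; x to the outlet, y along the row, z up. Knob axis at x = +20 mm, bleed button at x = -34 mm, y = 0. One of the three inner places of five.
- bleed_a_top (a point): Centre of the top of module_a's bleed button: black, round, 18 mm diameter, 10 mm proud of its steel collar (34 mm diameter) and 22 mm above the module's flat top; 54 mm from the knob's axis on the robot's side. Pressed straight down it travels 6 mm against a spring (1.8 N to start, 6 N fully down) to a firm stop and springs back.
- bleed_a (a joint): Travel of that bleed button in m: 0 released, 0.006 fully down.
- bleed_a_base: Steel collar of that bleed button, 34 mm diameter, 12 mm high, with the button in it; origin at the centre of its underside, on the module's flat top.
- module_b: A neighbouring valve module, alike, but with a hex plug in its outlet instead of a pipe; origin and axes as for module_a. Knob tops stand 92 mm, button tops 68 mm above the bench. Not to be touched.
- module_c: Another neighbouring valve module with a plugged outlet, alike. Not to be touched.
- module_d: Valve module with a plugged outlet at the end of the row next to the inlet block with the gauge, alike. Not to be touched.
- module_e: Valve module with a plugged outlet at the other end of the row, alike. Not to be touched.
- manifold: Steel base plate carrying the row, with inlet block, gauge (54 mm dial, top 121 mm above the bench, at y = 157 mm) and an end plate at y = -137 mm. Origin on the bench under the middle of the row; x to the outlet side, y along the row towards the inlet block, z up. Fixed to the bench.
- can: Food can standing on the bench, 74 mm diameter, 110 mm high, origin at the centre of its underside. A bystander.
- pump_bottle: White pump bottle standing on the bench, 60 mm diameter, 168 mm high, origin at the centre of its underside. A bystander.
- tape_roll: Roll of parcel tape lying flat on the bench, 96 mm diameter, 48 mm high, origin at the centre of its underside. A bystander.

How it is judged:
By the outcome, as a careful person would: the job done as asked, in the order asked, and still so for the second after the job is handed in, with the robot touching nothing.
It also fails if it takes over 72 s, if anything falls off the work surface, if the arm or the gripper's body presses on something with over 40 N, if the wrist force passes 120 N, or if a joint passes its speed limit or range.

## Working session

There is one attempt and no reset: what is moved stays moved. The work goes in short steps, Python scripts to look and compute and a shell command to move; the robot and the scene stay as the last step left them, time stands still between calls to the robot, and variables do not carry over. Pictures are saved under pics/ and viewed, at most 10 in all, crops included, and the job is handed in when it is done.

```bash
mkdir -p pics; ls; python3 - <<'E'
from workcell import get_state, eyes, env
import cv2,json
s=get_state(); print(s)
for n in ["scene","top","wrist"]:
    print(n,eyes.camera_info(n))
    cv2.imwrite(f"pics/{n}0.png",eyes.read_camera(n)[:,:,::-1])
a=cv2.imread("pics/scene0.png");b=cv2.imread("pics/top0.png")
E
```

```text
pics
{'clock': 0.0, 'joint_pos': array([-1.26558353e+00,  3.14006036e-01,  4.49878003e-02,  1.30364257e+00,
        3.12195468e-05,  1.43121160e+00]), 'qvel': array([-5.62810056e-04,  3.12208224e-04,  1.33422117e-03,  7.17704800e-05,
       -2.35170710e-04, -7.17605940e-04]), 'tau': array([ 2.24345663e-04, -4.80630434e+01,  2.98530471e+01,  1.95757969e-02,
       -5.41233294e-05,  7.85283220e-06]), 'tcp_pos': array([ 0.2472628 , -0.51856252,  0.24140929]), 'orientation': array([-9.30336851e-04,  9.75370741e-01,  2.20569828e-01, -6.15581116e-05]), 'wrist_force': array([-0.51219366, -0.93045125, -0.79530854]), 'ft_torque': array([ 0.00905243,  0.03930051, -0.02023941]), 'grip_force': 0.0, 'finger_gap': 0.08520024124387802}
scene {'fovy': 49.230359329463944, 'cx': 283.3030299551736, 'cy': 213.27289779626815, 'xyz': array([1.47196274, 0.65990184, 0.81813767]), 'orientation': array([-0.19972325,  0.40552191,  0.79950876, -0.39553552])}
top {'fovy': 55.532153880236905, 'cx': 272.0087891112147, 'cy': 203.11808234149805, 'xyz': array([0.48315837, 0.05956901, 0.95276918]), 'orientation': array([-0.07489076,  0.7334818 , -0.67162055,  0.07294972])}
wrist {'fovy': 68.93073080834863, 'cx': 281.91989064755205, 'cy': 208.39655678435614, 'xyz': array([ 0.31760178, -0.48422761,  0.37315261]), 'orientation': array([ 0.13095894,  0.83553233, -0.52705411, -0.08336332])}
```

View pics/top0.png

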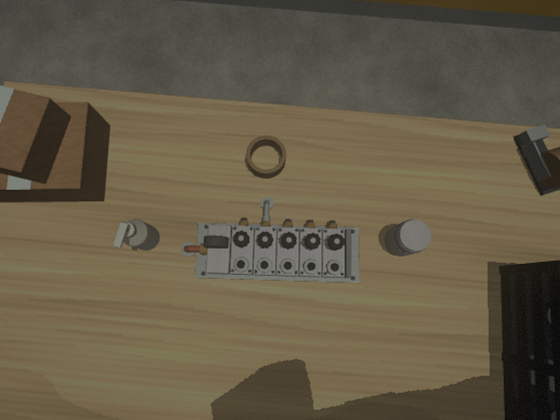

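View pics/scene0.png

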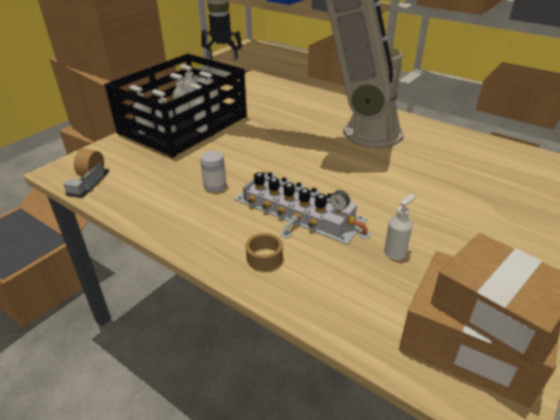

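The top view shows the pipe at (266,210), on the second module from the gauge, with its knob at about (264,240). I'll enlarge that area.

```bash
python3 - <<'E'
import cv2
a=cv2.imread("pics/top0.png")[190:290,185:365]
cv2.imwrite("pics/topc.png",cv2.convertScaleAbs(cv2.resize(a,None,fx=4.4,fy=4.4,interpolation=cv2.INTER_CUBIC),alpha=1.8))
E
```

```text
(no output)
```

View pics/topc.png

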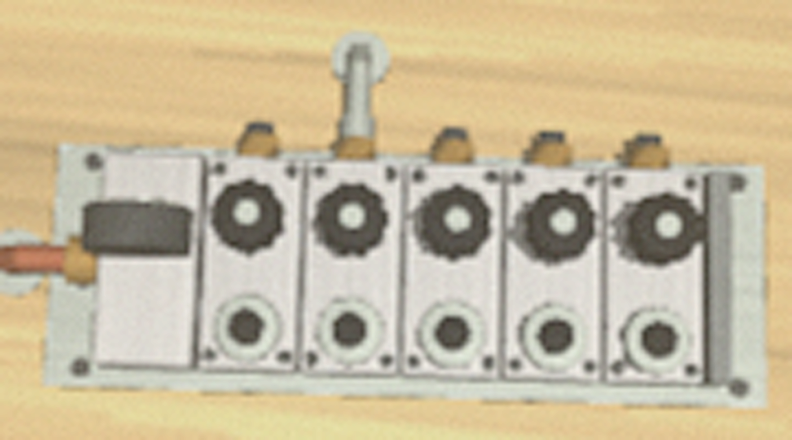

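The pipe is on the second module from the left. In the crop its knob cap is at (352,216) and its button at (350,329). I'll fit the row's pose to all ten features.

```bash
cat > h.py <<'E'
import numpy as np
from scipy.spatial.transform import Rotation as R
from scipy.optimize import least_squares
from workcell import get_state, eyes, env
def rot(q): return R.from_quat(np.roll(q,-1))
def proj(ci,P):
    f=210/np.tan(np.radians(ci["fovy"]/2))
    c=rot(ci["orientation"]).inv().apply(np.atleast_2d(P)-ci["xyz"])
    return np.c_[ci["cx"]+f*c[:,0]/c[:,2],ci["cy"]+f*c[:,1]/c[:,2]]
def row(p):   # p: x,y,yaw of manifold; returns knob tops, buttons for module y=104..-104
    ys=np.array([104,52,0,-52,-104])/1e3
    L=np.r_[np.c_[0*ys+.02,ys,0*ys+.092],np.c_[0*ys-.034,ys,0*ys+.068]]
    return R.from_euler('z',p[2]).apply(L)+[p[0],p[1],0]
def fit(obs,p0=(.43,.06,0)):
    r=least_squares(lambda p:np.concatenate([(proj(ci,row(p)[idx])-uv).ravel() for ci,idx,uv in obs]),p0)
    return r.x,r.fun.reshape(-1,2)
def towards(P,yaw,s=None):
    """shift in tool axes [cm] from present TCP to P and turn so that tool y points along world heading yaw (mod pi)"""
    s=s or get_state(); T=rot(s["orientation"]); y=T.apply([0,1,0])
    d=(yaw-np.arctan2(y[1],y[0])+np.pi/2)%np.pi-np.pi/2
    return T.inv().apply(P-s["tcp_pos"])*100, -d
E
python3 - <<'E'
from h import *
uv=np.array([(246,212),(352,216),(457,220),(563,222),(669,225),(247,326),(350,329),(453,333),(555,336),(658,340)])
uv=(uv+.5)/4.4-.5+[185,190]
p,e=fit([(eyes.camera_info("top"),range(10),uv)])
print(p,e.round(1).tolist()); P=row(p); print("knob",P[1],"btn",P[6])
s=get_state();print(rot(s["orientation"]).as_matrix().round(3))
print(towards(P[1],p[2]),towards(P[1],p[2]+np.pi/2))
print("scene",proj(eyes.camera_info("scene"),P[[1,6]]))
E
```

```text
[0.56904283 0.02620324 0.05584771] [[0.0, 0.1], [-0.1, -0.1], [0.1, -0.2], [-0.0, 0.1], [-0.1, 0.2], [-0.6, -0.0], [-0.3, 0.1], [-0.1, -0.1], [0.4, 0.0], [0.7, -0.1]]
knob [0.58610907 0.07923854 0.092     ] btn [0.53219326 0.07622433 0.068     ]
[[ 0.903  0.43  -0.   ]
 [ 0.43  -0.903  0.001]
 [ 0.    -0.001 -1.   ]]
(array([ 56.31064138, -39.37671731,  15.02489151]), np.float64(-1.1818290590192673)) (array([ 56.31064138, -39.37671731,  15.02489151]), np.float64(0.3889672677756293))
scene [[303.55250794 189.81434579]
 [312.932496   187.79394407]]
```

```bash
R='[2.815,-1.97,0,0,2.815,-1.97,0,0,2.815,-1.97,0,0,2.815,-1.97,0,0,2.815,-1.97,0,0]'
python3 -m inch '[2.815,-1.97,0,0,2.815,-1.97,0,0,2.815,-1.97,0,0,2.815,-1.97,0,0,2.815,-1.97,0,0]'
python3 -m inch '[2.815,-1.97,0,0,2.815,-1.97,0,0,2.815,-1.97,0,0,2.815,-1.97,0,0,2.815,-1.97,0,0]'
python3 -m inch '[2.815,-1.97,0,0,2.815,-1.97,0,0,2.815,-1.97,0,0,2.815,-1.97,0,0,2.815,-1.97,0,0]'
python3 -m inch '[2.815,-1.97,0,0,2.815,-1.97,0,0,2.815,-1.97,0,0,2.815,-1.97,0,0,2.815,-1.97,0,0]'
python3 -m inch '[0,0,0,-0.1,0,0,0,-0.1,0,0,0,-0.1,0,0,0,-0.1,0,0,0,-0.1]'
python3 -m inch '[0,0,0,-0.1,0,0,0,-0.1,0,0,0,-0.1,0,0,0,-0.1,0,0,0,-0.1]'
python3 -m inch '[0,0,0,-0.1,0,0,0,-0.1,0,0,0,-0.1,0,0,0,-0.1,0,0,0,-0.1]'
python3 -m inch '[0,0,0,-0.1,0,0,0,-0.1,0,0,0,-0.1,0,0,0,-0.1,0,0,0,0]'
python3 - <<'E'
from h import *
import cv2
p=[0.56904283,0.02620324,0.05584771]
ci=eyes.camera_info("wrist"); im=eyes.read_camera("wrist")
np.save("ci.npy",ci,allow_pickle=True)
cv2.imwrite("pics/w1.png",cv2.convertScaleAbs(im[:,:,::-1],alpha=1.5))
P=row(p); print(proj(ci,P).round(0).tolist()); print(towards(P[1],p[2]+.85))
s=get_state();print(s["joint_pos"],s["tcp_pos"],s["wrist_force"],s["ft_torque"])
E
```

```text
clock: 0.57
tcp_pos: [0.3324, -0.368, 0.242]
orientation: [-0.0, 0.975, 0.22, -0.0]
wrist_force: [0.7, -0.5, -0.2]
finger_gap: 0.0855
grip_force: 0.0
clock: 0.98
tcp_pos: [0.4171, -0.2185, 0.2422]
orientation: [-0.0, 0.975, 0.22, -0.0]
wrist_force: [1.0, -0.1, -0.1]
finger_gap: 0.0853
grip_force: 0.0
clock: 1.4
tcp_pos: [0.5018, -0.0689, 0.2421]
orientation: [0.0, 0.975, 0.221, -0.0]
wrist_force: [1.1, -0.3, -0.5]
finger_gap: 0.0856
grip_force: 0.0
clock: 1.82
tcp_pos: [0.5865, 0.0805, 0.242]
orientation: [0.0, 0.975, 0.221, -0.0]
wrist_force: [0.1, -1.0, -0.3]
finger_gap: 0.085
grip_force: 0.0
clock: 2.23
tcp_pos: [0.5859, 0.0791, 0.2417]
orientation: [-0.0, 0.889, 0.457, -0.0]
wrist_force: [-0.4, -0.2, 0.2]
finger_gap: 0.0855
grip_force: 0.0
clock: 2.65
tcp_pos: [0.5859, 0.0788, 0.2418]
orientation: [-0.0, 0.749, 0.663, -0.0]
wrist_force: [-0.4, 1.5, -0.5]
finger_gap: 0.0857
grip_force: 0.0
clock: 3.07
tcp_pos: [0.5859, 0.0788, 0.2419]
orientation: [-0.0, 0.561, 0.828, -0.0]
wrist_force: [-0.1, 0.7, -0.2]
finger_gap: 0.0854
grip_force: 0.0
clock: 3.48
tcp_pos: [0.5859, 0.0788, 0.2419]
orientation: [-0.0, 0.387, 0.922, -0.0]
wrist_force: [0.2, -0.6, -0.0]
finger_gap: 0.0855
grip_force: 0.0
[[320.0, 156.0], [282.0, 197.0], [248.0, 235.0], [216.0, 270.0], [186.0, 302.0], [276.0, 115.0], [242.0, 156.0], [210.0, 194.0], [181.0, 229.0], [153.0, 262.0]]
(array([9.28945335e-03, 5.14614638e-02, 1.49922030e+01]), np.float64(-0.13384390016826275))
[-1.97619955e-03  3.45831335e-01  9.11064291e-02  1.31677696e+00
 -6.71484283e-05  7.96816464e-01] [0.58591094 0.07882286 0.24192224] [-0.2479985  -0.39570085  0.45718627] [-0.01289306  0.04714353  0.05495011]
```

View pics/w1.png

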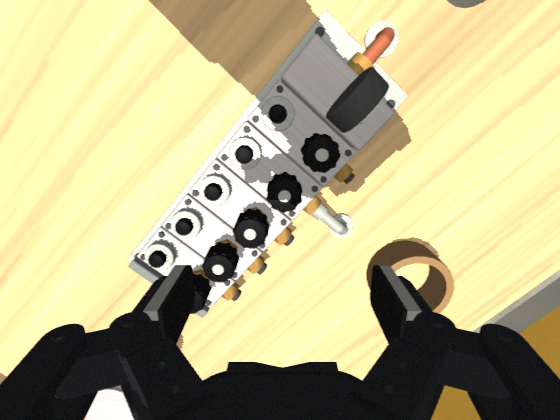

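The wrist view shows module_a's knob cap at (285,195) and its button at (244,154), about 2 px from the prediction. I'll fit with both cameras.

```bash
python3 - <<'E'
from h import *
import cv2
ci=np.load("ci.npy",allow_pickle=True).item()
t=np.array([(246,212),(352,216),(457,220),(563,222),(669,225),(247,326),(350,329),(453,333),(555,336),(658,340)])
t=(t+.5)/4.4-.5+[185,190]
w=np.array([(322,154),(285,195),(250,234),(278,113),(244,154),(213,192),(185,226),(157,259)]);iw=[0,1,2,5,6,7,8,9]
for o in ([(ci,iw,w)],[(ci,iw,w)]*3+[(eyes.camera_info("top"),range(10),t)]):
    p,e=fit(o,(.57,.026,.056)); P=row(p); print(p,P[1],P[6],np.abs(e).max())
    print(towards(P[1],p[2]+.85))
E
```

```text
[0.56951834 0.02971812 0.05811361] [0.58646437 0.08279195 0.092     ] [0.53255553 0.07965558 0.068     ] 1.857832654626776
(array([ 0.2391122 ,  0.32479469, 14.99215461]), np.float64(-0.136109804549309))
[0.56946914 0.02941525 0.05746769] [0.58644945 0.08247813 0.092     ] [0.53253859 0.07937658 0.068     ] 2.0855924374281187
(array([ 0.2176673 ,  0.30183434, 14.99215772]), np.float64(-0.1354638758937221))
```

```bash
python3 -m inch '[0.07,0.09,1.8,0,0.07,0.09,1.8,0,0,0,1.7,0,0,0,1.7,0,0,0,0,-0.12]' 0.3 30
python3 -m inch '[0,0,0,0,0,0,0,0,0,0,0,0,0,0,0,0,0,0,0,0]'
python3 - <<'E'
from h import *
import cv2
p=[0.56949,0.0285,0.0575]
ci=eyes.camera_info("wrist"); im=eyes.read_camera("wrist")
np.save("ci2.npy",ci,allow_pickle=True)
P=row(p); print(proj(ci,P)[[0,1,2,5,6,7]].round(0).tolist())
cv2.imwrite("pics/w2.png",cv2.convertScaleAbs(cv2.resize(im[0:300,100:500,::-1],None,fx=2,fy=2),alpha=1.3))
s=get_state();print(s["joint_pos"],s["tcp_pos"],s["wrist_force"],s["ft_torque"])
E
```

```text
clock: 3.95
tcp_pos: [0.5841, 0.0811, 0.1683]
orientation: [-0.003, 0.333, 0.943, -0.001]
wrist_force: [-0.7, 0.3, 0.8]
finger_gap: 0.0556
grip_force: 0.0
clock: 4.37
tcp_pos: [0.5868, 0.0811, 0.173]
orientation: [0.001, 0.333, 0.943, 0.0]
wrist_force: [0.5, -0.3, 0.1]
finger_gap: 0.0553
grip_force: 0.0
[[336.0, 175.0], [282.0, 222.0], [232.0, 264.0], [285.0, 115.0], [235.0, 162.0], [190.0, 205.0]]
[ 1.84519750e-03  3.73191967e-01 -3.97905790e-02  1.15665775e+00
 -1.01268629e-04  6.79874059e-01] [0.58677488 0.08105357 0.17288674] [-0.46421367  0.13975873 -0.09442348] [-0.00866767  0.03296543 -0.02964677]
```

View pics/w2.png

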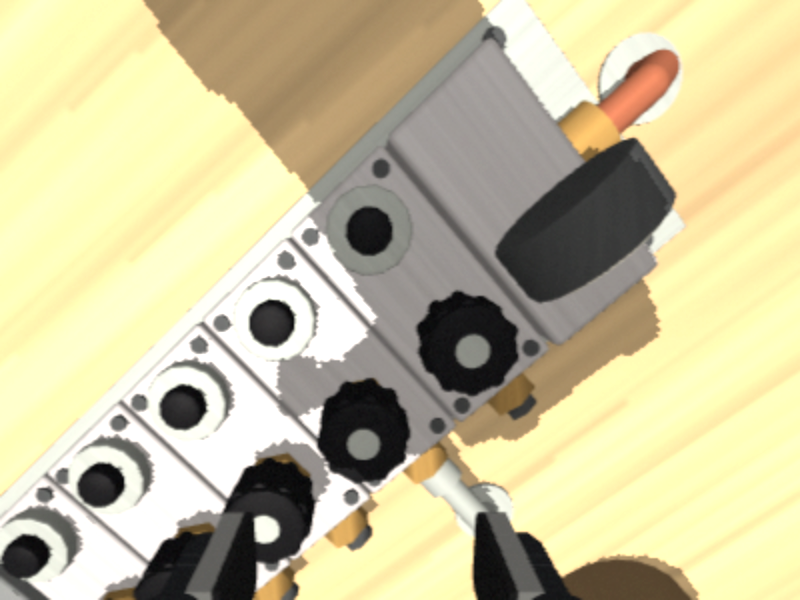

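The caps are at full-picture pixels (281.5,222.5) for knob a, (336.5,175.5) and (232.5,265), and the button is at (235,161). All are within 1 px of the prediction, so the knob axis is at about (0.5865, 0.0816). Descending now.

```bash
python3 -m inch '[0,0,1.2,0,0,0,1.5,0,0,0,1.5,0,0,0,1.2,0,0,0,0.8,0]' 0.18 30
python3 -m inch '[0,0.05,0.8,0,0,0,0.8,0,0,0,0.8,0,0,0,0.6,0,0,0,0.4,0]'
python3 -m inch '[0,0,0,0,0,0,0,0,0,0,0,0,0,0,0,0,0,0,0,0]'
python3 - <<'E'
from h import *
import cv2
p=[0.56949,0.0285,0.0575]
im=eyes.read_camera("wrist")
cv2.imwrite("pics/w3.png",cv2.convertScaleAbs(im[:,:,::-1],alpha=1.3))
s=get_state();print(s["joint_pos"],s["tcp_pos"],s["wrist_force"],s["ft_torque"],towards(row(p)[1],p[2]))
E
```

```text
clock: 4.83
tcp_pos: [0.5859, 0.0811, 0.1092]
orientation: [-0.0, 0.332, 0.943, -0.0]
wrist_force: [-0.3, 0.1, -0.1]
finger_gap: 0.0505
grip_force: 0.0
clock: 5.25
tcp_pos: [0.5865, 0.0814, 0.0755]
orientation: [-0.0, 0.332, 0.943, -0.0]
wrist_force: [-0.5, -1.1, 0.2]
finger_gap: 0.051
grip_force: 0.0
clock: 5.67
tcp_pos: [0.5871, 0.0815, 0.0768]
orientation: [0.0, 0.332, 0.943, 0.0]
wrist_force: [0.2, 0.4, -0.1]
finger_gap: 0.0501
grip_force: 0.0
[ 2.49418892e-03  4.43707217e-01 -1.82908665e-01  9.43410860e-01
 -8.34819768e-05  6.79280080e-01] [0.58702254 0.08144025 0.07669519] [-0.66881832 -0.08367327  0.23760144] [0.00188156 0.06032337 0.00485453] (array([ 0.0499025 , -0.02444995, -1.53052391]), np.float64(0.8365105393884341))
```

View pics/w3.png

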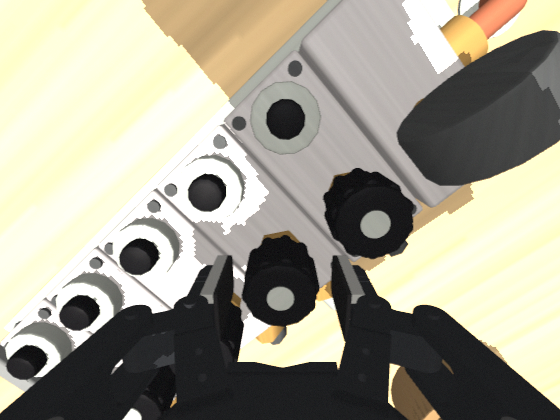

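The knob, with its cap at (281,298), sits centred between the fingers (inner edges at about 228 and 337), clear of the neighbours. Closing.

```bash
cat > t.py <<'E'
from h import *
s=get_state();T=[];F=[]
for _ in range(4):
    T.append(s["ft_torque"]);F.append(s["wrist_force"]);eyes.camera_info("wrist");s=get_state()
y=rot(s["orientation"]).apply([0,1,0])
print("tz",np.round([t[2] for t in T],3),"F",np.round(F[-1],1),"head",np.arctan2(y[1],y[0]).round(3),"q6",s["joint_pos"][5].round(3),"tau6",s["tau"][5].round(3),"pos",s["tcp_pos"].round(4))
E
python3 -m inch '[0,0,0,0,0,0,0,0,0,0,0,0,0,0,0,0,0,0,0,0]' -1 35; python3 t.py
python3 -m inch '[0,0,0,0,0,0,0,0,0,0,0,0,0,0,0,0,0,0,0,0]'; python3 t.py
python3 -m inch '[0,0,0,0.02,0,0,0,0.02,0,0,0,0.02,0,0,0,0.02,0,0,0,0.02]'; python3 t.py
python3 -m inch '[0,0,0,0.02,0,0,0,0.02,0,0,0,0.02,0,0,0,0.02,0,0,0,0.02]'; python3 t.py
```

```text
clock: 6.13
tcp_pos: [0.5865, 0.0809, 0.0768]
orientation: [0.0, 0.332, 0.943, -0.001]
wrist_force: [-3.4, -2.3, 5.2]
finger_gap: 0.0351
grip_force: 35.0
tz [0.015 0.015 0.015 0.015] F [-3.4 -2.3  5.2] head 0.894 q6 0.679 tau6 0.013 pos [0.5865 0.0809 0.0768]
clock: 6.55
tcp_pos: [0.5865, 0.081, 0.0768]
orientation: [0.0, 0.332, 0.943, -0.001]
wrist_force: [-2.9, -3.1, 5.8]
finger_gap: 0.0347
grip_force: 35.0
tz [-0.003 -0.003 -0.003 -0.003] F [-2.9 -3.1  5.8] head 0.894 q6 0.679 tau6 0.014 pos [0.5865 0.081  0.0768]
clock: 6.97
tcp_pos: [0.5865, 0.0809, 0.0768]
orientation: [0.0, 0.379, 0.925, -0.001]
wrist_force: [-2.9, -3.2, 5.5]
finger_gap: 0.0352
grip_force: 35.1
tz [0.087 0.087 0.087 0.087] F [-2.9 -3.2  5.5] head 0.793 q6 0.78 tau6 -0.176 pos [0.5865 0.0809 0.0768]
clock: 7.38
tcp_pos: [0.5866, 0.081, 0.0768]
orientation: [0.0, 0.425, 0.905, -0.0]
wrist_force: [-2.3, -2.7, 5.9]
finger_gap: 0.0349
grip_force: 35.1
tz [0.112 0.112 0.112 0.112] F [-2.3 -2.7  5.9] head 0.693 q6 0.88 tau6 -0.175 pos [0.5866 0.081  0.0768]
```

```bash
cat >> t.py <<'E'
import sys
if len(sys.argv)>1 and (T[0][2]>.135 or s["tau"][5]<-.21): print("RISE"); sys.exit(1)
E
python3 -m inch '[0,0,0,0.045,0,0,0,0.045,0,0,0,0.045,0,0,0,0.045,0,0,0,0.045]' >/dev/null; python3 t.py x
python3 -m inch '[0,0,0,0.04,0,0,0,0.04,0,0,0,0.04,0,0,0,0.02,0,0,0,0.02]' >/dev/null; python3 t.py x &&
python3 -m inch '[0,0,0,0.02,0,0,0,0.02,0,0,0,0.02,0,0,0,0.02,0,0,0,0.02]' >/dev/null && python3 t.py x &&
python3 -m inch '[0,0,0,0.02,0,0,0,0.02,0,0,0,0.02,0,0,0,0.02,0,0,0,0.02]' >/dev/null && python3 t.py x &&
python3 -m inch '[0,0,0,0.02,0,0,0,0.02,0,0,0,0.02,0,0,0,0.02,0,0,0,0.02]' >/dev/null && python3 t.py x &&
python3 -m inch '[0,0,0,0.02,0,0,0,0.02,0,0,0,0.02,0,0,0,0.02,0,0,0,0.02]' >/dev/null && python3 t.py x &&
python3 -m inch '[0,0,0,0.02,0,0,0,0.02,0,0,0,0.02,0,0,0,0.02,0,0,0,0.02]' >/dev/null && python3 t.py x
```

```text
tz [0.099 0.099 0.099 0.099] F [-3.6 -3.   5.4] head 0.467 q6 1.106 tau6 -0.48 pos [0.5866 0.0811 0.0768]
RISE
tz [0.064 0.064 0.064 0.064] F [-2.  -2.6  5.1] head 0.308 q6 1.265 tau6 -0.153 pos [0.5867 0.0811 0.0769]
tz [0.029 0.029 0.029 0.029] F [-2.1 -2.3  4.8] head 0.208 q6 1.365 tau6 -0.175 pos [0.5868 0.0811 0.0769]
tz [0.051 0.051 0.051 0.051] F [-1.1 -1.8  4.6] head 0.108 q6 1.465 tau6 -0.175 pos [0.5868 0.0811 0.0769]
tz [0.071 0.071 0.071 0.071] F [-1.6 -2.7  4.3] head 0.008 q6 1.565 tau6 -0.172 pos [0.5869 0.0811 0.0769]
tz [0.222 0.222 0.222 0.222] F [-1.8 -2.7  5.4] head -0.092 q6 1.665 tau6 -0.092 pos [0.5869 0.0811 0.0768]
RISE
```

```bash
sed -i 's/eyes.camera_info("wrist");s=/eyes.read_camera("wrist");s=/; s/range(4)/range(6)/' t.py
sed -i 's/^print("tz"/print("tzmean",np.mean([t[2] for t in T]).round(3),"qv6",s["qvel"][5].round(3));print("tz"/' t.py
python3 t.py
```

```text
tzmean 0.04 qv6 0.001
tz [ 0.222  0.009  0.009  0.013 -0.017  0.006] F [-2.1 -1.6  5. ] head -0.091 q6 1.664 tau6 0.008 pos [0.5869 0.0811 0.0768]
```

```bash
cat > u.py <<'E'
from h import *
s=get_state(); print("tz",s["ft_torque"][2].round(3),"tau6",s["tau"][5].round(3),"qv",s["qvel"][5].round(3),"load",(s["tau"][5]+1.02*s["qvel"][5]).round(3),"q6",s["joint_pos"][5].round(4),"grip",s["grip_force"])
E
python3 -m inch '[0,0,0,0.012,0,0,0,0.012,0,0,0,0.012,0,0,0,0.012,0,0,0,0.012]' >/dev/null; python3 u.py
```

```text
tz 0.237 tau6 0.066 qv 0.141 load 0.209 q6 1.7246 grip 35.05560636520386
```

```bash
python3 -m inch '[0,0,0,0.01,0,0,0,0.01,0,0,0,0.01,0,0,0,0.01,0,0,0,0.01]' >/dev/null; python3 u.py
```

```text
tz 0.334 tau6 0.145 qv 0.116 load 0.264 q6 1.7744 grip 35.05687236785889
```

```bash
python3 t.py; python3 u.py
```

```text
tzmean 0.178 qv6 0.002
tz [0.334 0.143 0.152 0.119 0.133 0.186] F [-2.2 -2.2  5. ] head -0.201 q6 1.774 tau6 0.146 pos [0.587  0.0812 0.0768]
tz 0.213 tau6 0.146 qv 0.002 load 0.148 q6 1.7742 grip 35.062270760536194
```

```bash
python3 -m inch '[0,0,0,0.005,0,0,0,0.005,0,0,0,0.005,0,0,0,0.005,0,0,0,0.005]' >/dev/null; python3 u.py; python3 t.py
```

```text
tz 0.304 tau6 0.234 qv 0.059 load 0.294 q6 1.7992 grip 35.05674362182617
tzmean 0.229 qv6 0.001
tz [0.304 0.277 0.214 0.18  0.204 0.195] F [-1.5 -1.8  6.4] head -0.226 q6 1.799 tau6 0.213 pos [0.587  0.0812 0.0768]
```

The moving torque reads 0.294 N m from the joint and 0.304 N m at the wrist, so it's finger-tight. Releasing and lifting.

```bash
python3 -m inch '[0,0,0,0,0,0,0,0,0,0,0,0,0,0,0,0,0,0,0,0]' 0.12
python3 t.py
python3 -m inch '[0,0,-0.3,0,0,0,-0.8,0,0,0,-1.5,0,0,0,-2,0,0,0,-2,0]'
python3 -m inch '[0,0,-0.5,-0.115,0,0,0,-0.115,0,0,0,-0.115,0,0,0,-0.115,0,0,0,-0.115]' -1 30 >/dev/null
python3 -m inch '[0,0,0,-0.115,0,0,0,-0.115,0,0,0,-0.115,0,0,0,-0.115,0,0,0,-0.115]' >/dev/null
python3 -m inch '[0,0,0,-0.115,0,0,0,-0.115,0,0,0,-0.115,0,0,0,-0.115,0,0,0,-0.115]' >/dev/null
python3 -m inch '[0,0,0,-0.115,0,0,0,0,0,0,0,0,0,0,0,0,0,0,0,0]'
python3 - <<'E'
from h import *
import cv2
s=get_state();print(s["joint_pos"],s["tcp_pos"],s["finger_gap"])
print(towards(np.array([.5331,.0783,.068-.011]),.0575+np.pi/2))
ci=eyes.camera_info("wrist");cv2.imwrite("pics/w4.png",cv2.convertScaleAbs(eyes.read_camera("wrist")[:,:,::-1],alpha=1.3))
k=np.array([.587,.0813,0]);c=R.from_euler('z',.0575)
print(proj(ci,[k+[0,0,.092],c.apply([-.054,0,.068])+k, c.apply([-.054,0.052,.068])+k]).round(0))
E
```

```text
clock: 12.45
tcp_pos: [0.5867, 0.0815, 0.076]
orientation: [-0.0, 0.782, 0.623, -0.0]
wrist_force: [-0.8, 0.3, 0.1]
finger_gap: 0.0479
grip_force: 0.0
tzmean 0.013 qv6 0.002
tz [-0.004  0.031  0.033  0.034 -0.006 -0.009] F [ 0.7 -0.2 -0.1] head -0.226 q6 1.799 tau6 0.0 pos [0.5868 0.0815 0.0763]
clock: 13.17
tcp_pos: [0.5864, 0.0815, 0.1433]
orientation: [-0.0, 0.782, 0.623, -0.0]
wrist_force: [0.2, 0.1, -0.6]
finger_gap: 0.0478
grip_force: 0.0
clock: 14.83
tcp_pos: [0.5868, 0.0814, 0.1475]
orientation: [0.0, -0.021, 1.0, -0.0]
wrist_force: [0.8, -0.4, -0.2]
finger_gap: 0.0002
grip_force: 0.0
[ 2.48755561e-03  3.88787501e-01 -8.09237930e-02  1.10079181e+00
 -8.28981190e-05 -3.87914746e-02] [0.58678819 0.08143594 0.14753098] 0.00023145721431549286
(array([ 5.37981009, -0.09091788,  9.05154756]), np.float64(-0.016220995605018995))
[[281. 236.]
 [279. 149.]
 [356. 148.]]
```

View pics/w4.png

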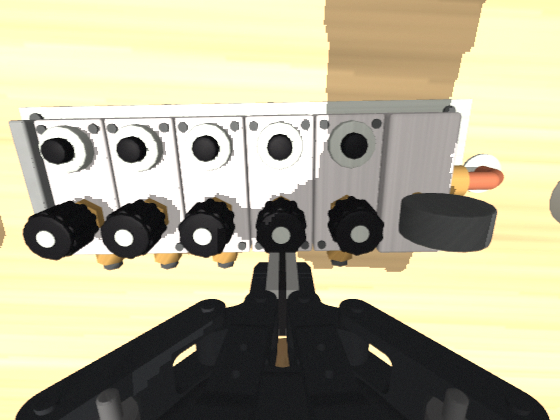

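The button is at (280,148), within 1 px of the prediction. The fingers are shut. Contact should come at TCP z ≈ 0.079, so I'll move over it and go down to 0.084.

```bash
python3 -m inch '[0.9,-0.02,0,-0.016,1.3,-0.02,0,0,1.3,-0.02,0,0,1.1,-0.02,0,0,0.78,-0.01,0,0]'
python3 -m inch '[0,0,0.8,0,0,0,1.2,0,0,0,1.2,0,0,0,1.0,0,0,0,0.7,0]'
python3 -m inch '[0,0,0.5,0,0,0,0.4,0,0,0,0.3,0,0,0,0.2,0,0,0,0,0]'
python3 t.py
```

```text
clock: 15.3
tcp_pos: [0.5312, 0.0775, 0.1471]
orientation: [-0.001, -0.03, 1.0, -0.0]
wrist_force: [0.0, 0.5, 1.0]
finger_gap: -0.0
grip_force: 0.0
clock: 15.72
tcp_pos: [0.5327, 0.0775, 0.0968]
orientation: [-0.001, -0.03, 1.0, -0.0]
wrist_force: [0.1, -0.5, 0.2]
finger_gap: 0.0003
grip_force: 0.0
clock: 16.13
tcp_pos: [0.5331, 0.0775, 0.0841]
orientation: [-0.0, -0.03, 1.0, -0.0]
wrist_force: [-0.7, -0.9, 0.2]
finger_gap: 0.0001
grip_force: 0.0
tzmean 0.016 qv6 -0.001
tz [-0.011  0.022  0.009  0.037 -0.002  0.04 ] F [ 0.1 -0.1  0.3] head 1.63 q6 -0.064 tau6 -0.0 pos [0.5333 0.0775 0.0846]
```

```bash
python3 -m inch '[0,-0.03,0.1,0,0,-0.03,0.1,0,0,0,0.1,0,0,0,0.1,0,0,0,0.1,0]' | grep -E 'tcp|force'
python3 -m inch '[0,0,0.05,0,0,0,0.05,0,0,0,0.05,0,0,0,0.05,0,0,0,0.05,0]'| grep -E 'tcp|wrist'
python3 -m inch '[0,0,0.05,0,0,0,0.05,0,0,0,0.05,0,0,0,0,0,0,0,0,0]'| grep -E 'tcp|wrist'
```

```text
tcp_pos: [0.533, 0.0769, 0.0791]
wrist_force: [-0.4, -0.1, -0.6]
grip_force: 0.0
tcp_pos: [0.5331, 0.0769, 0.0769]
wrist_force: [-1.8, 0.4, 3.9]
tcp_pos: [0.5331, 0.0769, 0.0754]
wrist_force: [-1.0, -0.4, 4.8]
```

```bash
python3 -m inch '[0,0,0.05,0,0,0,0.05,0,0,0,0,0,0,0,0,0,0,0,0,0]'| grep -E 'tcp|wrist'
python3 -m inch '[0,0,0.05,0,0,0,0,0,0,0,0,0,0,0,0,0,0,0,0,0]'| grep -E 'tcp|wrist'; python3 t.py | tail -1
```

```text
tcp_pos: [0.5331, 0.0769, 0.0743]
wrist_force: [-1.7, -0.5, 4.4]
tcp_pos: [0.5331, 0.0769, 0.0739]
wrist_force: [-2.8, -1.1, 4.9]
tz [-0.003 -0.076 -0.032  0.029 -0.041 -0.001] F [-2.  -0.7  6. ] head 1.63 q6 -0.065 tau6 0.0 pos [0.5331 0.0769 0.0739]
```

```bash
python3 -m inch '[0,0,0.04,0,0,0,0,0,0,0,0,0,0,0,0,0,0,0,0,0]'| grep -E 'tcp|wrist'; python3 t.py | tail -1
```

```text
tcp_pos: [0.5331, 0.0769, 0.0735]
wrist_force: [-2.1, -0.7, 5.4]
tz [ 0.005  0.023 -0.063  0.019 -0.008 -0.004] F [-1.1 -0.3  5.1] head 1.63 q6 -0.065 tau6 0.0 pos [0.5331 0.0769 0.0735]
```

```bash
python3 -m inch '[0,0,0.04,0,0,0,0,0,0,0,0,0,0,0,0,0,0,0,0,0]'| grep -E 'tcp|wrist'; python3 t.py | tail -1
```

```text
tcp_pos: [0.5331, 0.0769, 0.0731]
wrist_force: [-2.3, -1.1, 5.0]
tz [-0.057 -0.016 -0.002  0.001 -0.056 -0.013] F [-2.2  0.4  5.5] head 1.63 q6 -0.065 tau6 0.0 pos [0.5331 0.0769 0.0731]
```

```bash
python3 -m inch '[0,0,0.04,0,0,0,0,0,0,0,0,0,0,0,0,0,0,0,0,0]'| grep -E 'tcp|wrist'; python3 t.py | tail -1
```

```text
tcp_pos: [0.5331, 0.0769, 0.073]
wrist_force: [-2.5, -0.5, 8.3]
tz [-0.038  0.058  0.039 -0.031  0.003  0.025] F [-3.3 -0.4  8.5] head 1.63 q6 -0.065 tau6 0.0 pos [0.5331 0.0769 0.073 ]
```

```bash
python3 -m inch '[0,0,0.04,0,0,0,0,0,0,0,0,0,0,0,0,0,0,0,0,0]'| grep -E 'tcp|wrist'; python3 t.py | tail -1
```

```text
tcp_pos: [0.5331, 0.0769, 0.073]
wrist_force: [-4.0, 0.1, 10.5]
tz [ 0.037 -0.041 -0.001 -0.03   0.009 -0.019] F [-4.2  0.2 10. ] head 1.63 q6 -0.065 tau6 0.0 pos [0.5331 0.0769 0.073 ]
```

The tool stopped at z = 0.073 with the force rising to 10 N, so the button is on its stop. I'll hold it for about 1.7 s more, then let go and retreat.

```bash
for i in 1 2 3 4; do python3 -m inch '[0,0,0,0,0,0,0,0,0,0,0,0,0,0,0,0,0,0,0,0]'| grep -E 'clock|tcp|wrist'; done
python3 -m inch '[0,0,-0.2,0,0,0,-0.3,0,0,0,-0.3,0,0,0,-0.5,0,0,0,-1,0]'| grep -E 'tcp|wrist'
python3 -m inch '[0,0,-2,0,0,0,-2,0,0,0,-2,0,0,0,-2,0,0,0,-1,0]'| grep -E 'tcp|wrist'
python3 -m inch '[0,0,-1,0,0,0,0,0,0,0,0,0,0,0,0,0,0,0,0,0]'| grep -E 'clock|tcp|wrist'
python3 - <<'E'
from h import *
import cv2
w=eyes.read_camera("wrist")[:,:,::-1];t=eyes.read_camera("top")[:,:,::-1]
t=cv2.resize(t[120:290,100:440],None,fx=1.6,fy=1.6)
cv2.imwrite("pics/end.png",cv2.convertScaleAbs(np.vstack([w[:320],t]),alpha=1.3))
E
```

```text
clock: 22.1
tcp_pos: [0.5331, 0.0769, 0.073]
wrist_force: [-4.1, -0.3, 10.5]
clock: 22.52
tcp_pos: [0.5331, 0.0769, 0.073]
wrist_force: [-3.6, -1.1, 11.0]
clock: 22.93
tcp_pos: [0.5331, 0.0769, 0.073]
wrist_force: [-3.3, -1.2, 10.1]
clock: 23.35
tcp_pos: [0.5331, 0.0769, 0.073]
wrist_force: [-4.4, 0.2, 11.1]
tcp_pos: [0.5323, 0.0769, 0.0944]
wrist_force: [-0.4, -0.6, 0.5]
tcp_pos: [0.5344, 0.077, 0.1883]
wrist_force: [1.2, -0.5, 0.1]
clock: 24.6
tcp_pos: [0.5323, 0.0769, 0.1939]
wrist_force: [-0.7, -0.1, -0.6]Traceback (most recent call last):
  File "<stdin>", line 5, in <module>
    return _nx.concatenate(arrs, 0, dtype=dtype, casting=casting)
           ~~~~~~~~~~~~~~~^^^^^^^^^^^^^^^^^^^^^^^^^^^^^^^^^^^^^^^
ValueError: all the input array dimensions except for the concatenation axis must match exactly, but along dimension 1, the array at index 0 has size 560 and the array at index 1 has size 544
```

```bash
python3 -c "
import cv2;a=cv2.imread('pics/end.png');print(a.shape)"
```

```text
[ WARN:0@0.017] global loadsave.cpp:275 findDecoder imread_('pics/end.png'): can't open/read file: check file path/integrity
Traceback (most recent call last):
AttributeError: 'NoneType' object has no attribute 'shape'
```

```bash
python3 - <<'E'
from h import *
import cv2
w=eyes.read_camera("wrist")[:,:,::-1]
cv2.imwrite("pics/end1.png",cv2.convertScaleAbs(w,alpha=1.3))
E
```

```text
(no output)
```

View pics/end1.png

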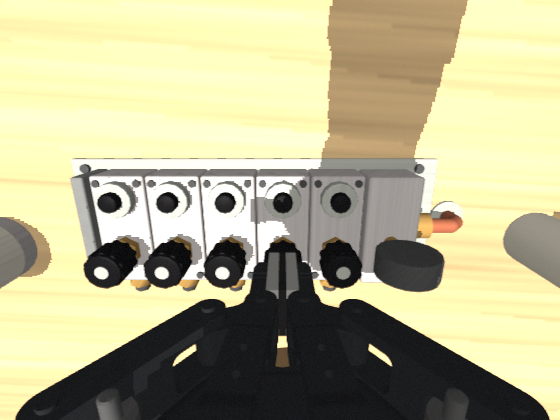

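The button at (283,202) is back up like its neighbours. The can and the pump bottle still stand on either side, and the robot touches nothing. Handing in.

```bash
python3 -c "
from workcell import env
print(env.hand_in())"
```

```text
the job is handed in; nothing more can be done
None
```

I turned the knob on the steel-pipe valve clockwise until it was shut, to about 0.30 N m by the robot's own torque readings, then pressed its bleed button to the stop, held it well over a second and let go; the job is handed in with the robot clear and no contact seen with the other valves or the things around the manifold.

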